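# Unpile the sewing notions into their fitted dishes

## Task

Take apart the pile of sewing things and put everything away in the wooden dish that fits it: the square tin in the square dish, the round tin in the large round dish, the thread spool in the medium round dish and the thimble in the small round dish. One of the tins is under the pile and the other stands beside it; each thing must end standing upright and flat on the floor of its own dish, let go. Leave the button jar and the tape measure where they are.

Things in the scene. Friction and masses are not known exactly. Their poses are not given: they have to be found in the camera images.
- square_tin: Closed square steel tin, 60 x 60 mm, 32 mm high, straight sides parallel to its x and y axes, flat top, 80 to 150 g, loose, yaw within 0.4 rad of the table's axes. It stands on the table, either alone or with the spool and thimble piled on it. Origin: centre of the underside. z up.
- round_tin: Closed round steel tin, 62 mm diameter, 32 mm high, straight side, flat top, 80 to 150 g, loose. It stands on the table, either alone or with the spool and thimble piled on it. Origin: centre of the underside. z up.
- spool: Wooden thread spool standing upright, full of teal thread, 44 mm diameter at both end discs (the thread is wound almost flush with them), 42 mm high, flat top, 35 to 70 g, loose. At the start it stands roughly centred on one of the two tins (either one). Origin: centre of the underside. z up.
- thimble: Steel thimble standing mouth down, 21 mm diameter (almost straight side), 25 mm high, 14 to 28 g, loose. At the start it stands near the middle of the spool's top. Origin: centre of its underside (the mouth). z up, towards its closed end.
- square_dish: Shallow square wooden dish for the square tin, fixed to the table. Outside 90 x 90 mm, inside 80 x 80 mm, floor 4 mm above the table, rim 9 mm above the table. Sides parallel to its x and y axes, yaw within 0.4 rad of the table's axes; the tin lies flat in it only if roughly parallel to it (within about 0.3 rad). Origin: centre of its underside, on the table. z up.
- large_round_dish: Shallow large round wooden dish for the round tin, fixed to the table. Outside 92 mm, inside 82 mm diameter, floor 4 mm and rim 9 mm above the table. Origin: centre of its underside, on the table. z up.
- medium_round_dish: Shallow medium round wooden dish for the spool, fixed to the table. Outside 72 mm, inside 62 mm diameter, floor 4 mm and rim 9 mm above the table. Origin: centre of its underside, on the table. z up.
- small_round_dish: Shallow small round wooden dish for the thimble, fixed to the table. Outside 50 mm, inside 40 mm diameter, floor 4 mm and rim 9 mm above the table. Origin: centre of its underside, on the table. z up.
- button_jar: Bystander: clear jar of buttons with a black lid, 54 mm diameter, 65 mm high, loose, beyond the dishes on the robot's left. Leave it where it is. Origin: centre of the underside. z up.
- tape_measure: Bystander: round white tape-measure case lying flat, 44 mm diameter with a small tab, 20 mm high, loose, near the middle between the tins and the farther dishes. Leave it where it is. Origin: centre of the underside. z up.

How it is judged (in metres and radians):
At the end, for the whole second after the job is handed in: Each of the four things stands in its own dish: centre within 13 mm of the dish's centre horizontally, underside on the dish's floor (4 mm above the dish's underside, within 2.5 mm), upright within 0.1 rad, at rest (under 0.02 m/s), and not touched by the fingers (horizontal distance between square_tin and square_dish below 0.013 m and z of square_tin in the frame of square_dish between 0.0015 and 0.0065 m and angle between each of square_tin, round_tin, spool, thimble's own z axis and vertical below 0.1 rad and linear speed of each of square_tin, round_tin, spool, thimble below 0.02 m/s and contact force between each of square_tin, round_tin, spool, thimble and the fingers below 0.05 N and horizontal distance between round_tin and large_round_dish below 0.013 m and z of round_tin in the frame of large_round_dish between 0.0015 and 0.0065 m and horizontal distance between spool and medium_round_dish below 0.013 m and z of spool in the frame of medium_round_dish between 0.0015 and 0.0065 m and horizontal distance between thimble and small_round_dish below 0.013 m and z of thimble in the frame of small_round_dish between 0.0015 and 0.0065 m).
It fails at once if the button jar is shoved more than 25 mm (distance of button_jar from where it was at the start of the episode above 0.025 m).
It fails at once if the tape measure is shoved more than 25 mm (distance of tape_measure from where it was at the start of the episode above 0.025 m).
It also fails if it takes over 96 s, if anything falls off the work surface, if the arm or the gripper's body presses on something with over 40 N, if the wrist force passes 120 N, or if a joint passes its speed limit or range.

## Robot

A 6-joint arm with a two-finger parallel gripper is mounted at the origin on the work surface. World frame = base frame: x ahead of the robot, y to its left, z up, the work surface at z = 0. Lengths are in m, angles in degrees, forces in N, time in s.
With the tool pointing down it reaches from about 0.375 to 0.9 m from the base axis. Payload 3.1 kg.
Tool frame: the origin (TCP) lies midway between the tips of the shut fingers; the grasp point (between the pads) lies 19 mm behind it; z points along the fingers, y is the line along which they close (so a half turn about z gives the same grasp; the last joint's range is limited). The gripper opens to 87 mm and grips with 3 to 60 N. Pads are 19 mm wide; open, the fingers measure 117 mm over their backs; the gripper's body (75 mm by 190 mm) begins 51 mm behind the grasp point.
Start: joints at [-79.555, 30.224, 82.088, -0, 67.689, -10.227], TCP at [0.221, -0.585, 0.223] pointing down, gripper open.
Joint ranges: [-176.69, 176.69], [-43.24, 126.21], [12.49, 139.97], [-82, 262], [0, 151.66], [-163.58, 163.58]. Speed limits (degrees/s): [159.86, 159.86, 180, 180, 180, 180].

## Interface

Orientations are given as a 3x3 rotation matrix whose columns are the frame's x, y, z axes.
In Python, from rig import bot, capture gives the robot as it stands.
- The arm moves only by the tool advance, called after ">>>" by a JSON object that holds its "fn" and its "kwargs", one argument or row to a line. Schema: {"type":"object","properties":{"ticks":{"type":"array","items":{"type":"number"},"minItems":7,"maxItems":140},"only":{"type":"string"},"quiet":{"type":"boolean"},"lines":{"type":"string"}},"required":["ticks"],"additionalProperties":false}. ticks is one flat list of numbers that holds 1 to 20 rows one after another, with no inner brackets; each row has 7 numbers: dx, dy, dz in shares of 1 m (1.0 is 1 m), then a rotation vector rx, ry, rz in fractions of the full range, 1 being 45 degrees, then the opening from 0.0 (shut) to 1.0 (fully open); each row is the pose to reach, as a shift and turn from the pose commanded when the call began, along the tool's axes at that moment; what a row does not reach only later rows make up. A row lasts 1/10 s, in which the tool goes at most 0.05 m and 8.59 degrees, less where a joint would pass 70% of its speed; a pose out of reach is approached as far as the arm can. The fingers move at their own pace and stop on an object; the grip force is fixed at half the most. Time passes only in rows, so rows that do not move let the fingers close. The tool returns the time, the measured TCP pose, the force, the opening and the grip force at its end. only (a regular expression) keeps the lines of the reply that match it, lines (a string "A,B") keeps lines A to B, and quiet returns only ok. Shift and turn numbers lie between -1 and 1, and a call with a number outside is refused. Input that does not fit is refused with a message, and nothing moves.
- bot.read_state(): the state, without advancing time (a new reading comes with each control period).
- capture(name): name is "side" or "top"; returns a dict with "color" (480x640x3 uint8, red, green, blue), "K" (3x3 intrinsics, pixels), "view" (4x4, takes a point from world to camera coordinates). Camera axes: x right, y up, looking along -z (the intrinsics and any distortion apply to the point x, -y, -z); pixel columns grow to the right and rows downward; lengths in m; the calibration is good to about 2 mm. A picture is of the moment at which its call begins. There is no depth.
- bot.hand_in(): hands the job in; it is judged then, once.
The state is a dict: "time_s": time; "joint_positions": joint angles; "qvel": joint speeds; "tau": joint torques, N m; "position": TCP position; "tcp_rot": TCP orientation; "force": force on the tool from outside, world axes, zero at the start; "moment": the same for the moment, N m; "opening": opening from 0.0 (shut) to 1.0 (fully open); "grasp_force": force on a finger pad.
Only numpy, scipy, OpenCV 4.12 (cv2) and the standard library are available. Lean on these libraries where they do the work, as an engineer would, in place of code of your own. Each camera call takes 0.05 s, during which the arm holds its last target. There are 200 camera calls.

## Working session

There is one attempt and no reset: what is moved stays moved. The work goes in short steps, Python scripts to look and compute and a tool call to move; the robot and the scene stay as the last step left them, time stands still between calls to the robot, and variables do not carry over. Pictures are saved under pics/ and viewed, at most 14 in all, crops included, and the job is handed in when it is done.

```bash
mkdir -p pics; ls
```

Run:
```python
from rig import bot,capture
import cv2,numpy as np
for n in("top","side"):
    c=capture(n);cv2.imwrite(f"pics/{n}0.png",c["color"][:,:,::-1]);print(n,c["K"],c["view"],[k for k in c])
s=bot.read_state();print(s["position"],s["tcp_rot"],s["opening"],s["time_s"])
```

```text
pics
top [[613.52443106   0.         323.48354897]
 [  0.         613.52443106 243.99440088]
 [  0.           0.           1.        ]] [[-0.02593172 -0.99965609  0.00390506  0.01912765]
 [ 0.99504062 -0.02543634  0.09616216 -0.58995583]
 [-0.09602976  0.00637934  0.99535802 -1.1720125 ]
 [ 0.          0.          0.          1.        ]] ['color', 'K', 'view']
side [[464.82128943   0.         312.40279369]
 [  0.         464.82128943 242.57377138]
 [  0.           0.           1.        ]] [[-0.84770264 -0.53028225 -0.01417658  0.501081  ]
 [ 0.26510533 -0.44663929  0.85453643 -0.2239822 ]
 [-0.45947732  0.7206345   0.51919796 -0.71067004]
 [ 0.          0.          0.          1.        ]] ['color', 'K', 'view']
[ 0.22053538 -0.58408288  0.22166594] [[ 9.35629469e-01  3.52983518e-01 -3.65349310e-04]
 [ 3.52983541e-01 -9.35627524e-01  1.93822263e-03]
 [ 3.42329772e-04 -1.94242050e-03 -9.99998055e-01]] 0.9976757001054235 0.1
```

View pics/top0.png

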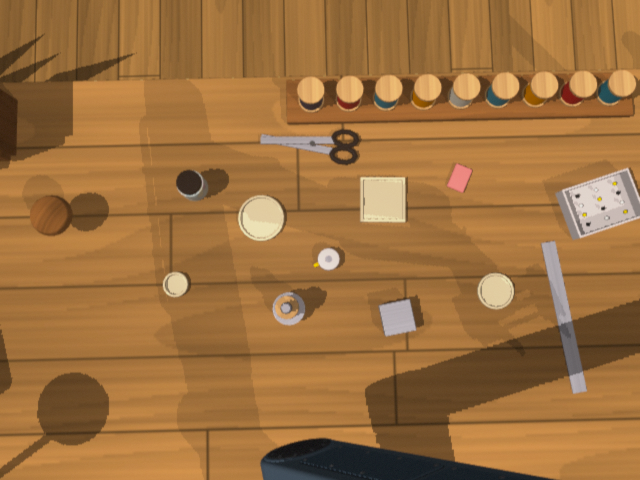

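View pics/side0.png

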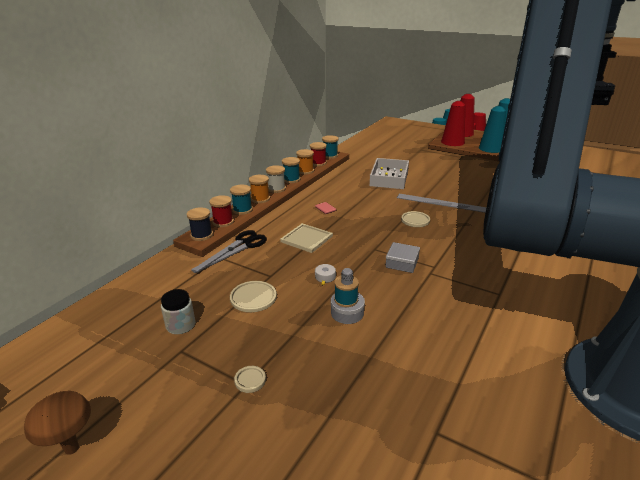

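The top view shows the square dish at about (384,199), the large round dish at (262,218), the medium dish at (495,291) and the small dish at (176,285). The pile on the round tin is at (289,308), the square tin stands alone at (398,317), and the tape is at (328,259). The side view confirms this: spool and thimble stand on the round tin.

Create h.py:
```python
import numpy as np,cv2
from rig import bot,capture
def p2w(c,uv,z):
    K,V=c["K"],c["view"];R,t=V[:3,:3],V[:3,3]
    d=np.linalg.inv(K)@[uv[0],uv[1],1];d=R.T@[d[0],-d[1],-d[2]];o=-R.T@t
    return o+d*(z-o[2])/d[2]
def w2p(c,p):
    q=c["view"][:3,:3]@p+c["view"][:3,3];q=c["K"]@[q[0],-q[1],-q[2]];return q[:2]/q[2]
def go(p,yaw=None):
    """shift in tool axes from the measured pose to TCP point p; turn so tool y lies along yaw (deg)"""
    s=bot.read_state();R=np.array(s["tcp_rot"]);d=R.T@(np.array(p)-s["position"])
    a=np.degrees(np.arctan2(R[1,1],R[0,1]))
    r=None if yaw is None else -((yaw-a+90)%180-90)
    print("shift",d.round(4),"rz",r,"tool y now",a.round(2), "t",s["time_s"])
```

Run:
```python
from h import *
c=capture("top");im=c["color"];hsv=cv2.cvtColor(im,cv2.COLOR_RGB2HSV)
H,S,V=[hsv[:,:,i].astype(int) for i in range(3)]
def seg(m,box,nm,z):
    x0,y0,x1,y1=box;k=np.zeros(m.shape,np.uint8);k[y0:y1,x0:x1]=m[y0:y1,x0:x1]
    cs,_=cv2.findContours(k,cv2.RETR_EXTERNAL,cv2.CHAIN_APPROX_NONE);q=max(cs,key=cv2.contourArea)
    w=np.array([p2w(c,p[0],z)[:2] for p in q],np.float32);r=cv2.minAreaRect(w);e=cv2.fitEllipse(w)
    print(nm,"px",np.round(q[:,0].mean(0),1),"rect",np.round(r[0],4),np.round(r[1],4),round(r[2],1),"ell",np.round(e[0],4),np.round(e[1],4))
cream=(S<115)&(V>130)
for nm,b in dict(sqd=(350,170,418,230),lgd=(230,188,294,248),med=(470,265,522,316),sml=(157,267,196,303)).items(): seg(cream,b,nm,.009)
grey=(S<70)
seg(grey,(370,290,425,345),"sqtin",.032);seg(grey,(310,243,345,275),"tape",.02);seg(grey,(265,285,312,332),"rdtin",.032)
seg(S<70,(279,300,294,316),"thimble",.097)
m=[cv2.resize(im[y-40:y+40,x-50:x+50],None,fx=4,fy=4,interpolation=2) for x,y in((289,308),(398,317),(384,199),(262,218))]
cv2.imwrite("pics/z.png",np.vstack([np.hstack(m[:2]),np.hstack(m[2:])])[:600,:,::-1])
```

```text
sqd px [382.4 199.3] rect [ 0.6789 -0.1169] [0.0905 0.0915] 88.2 ell [ 0.6793 -0.1168] [0.1061 0.1066]
lgd px [260.7 217.7] rect [0.6486 0.1281] [0.0899 0.0907] 88.9 ell [0.6483 0.1278] [0.0907 0.0916]
med px [495.3 290.5] rect [ 0.4904 -0.3326] [0.0712 0.0712] 87.1 ell [ 0.4911 -0.333 ] [0.0708 0.0721]
sml px [174.8 283.9] rect [0.5204 0.2998] [0.0494 0.0473] 88.5 ell [0.5203 0.2992] [0.0484 0.049 ]
sqtin px [397.1 317.2] rect [ 0.4443 -0.1341] [0.0622 0.0629] 10.3 ell [ 0.4445 -0.1343] [0.0706 0.0716]
tape px [328.3 258.7] rect [ 0.5612 -0.0052] [0.0413 0.0433] 88.6 ell [ 0.5618 -0.0048] [0.0415 0.0425]
rdtin px [288.5 308.1] rect [0.4676 0.0747] [0.0599 0.0615] 88.7 ell [0.4673 0.0748] [0.0609 0.0619]
thimble px [285.6 307.6] rect [0.469  0.0767] [0.0181 0.018 ] 43.8 ell [0.4687 0.0762] [0.0181 0.0189]
```

View pics/z.png

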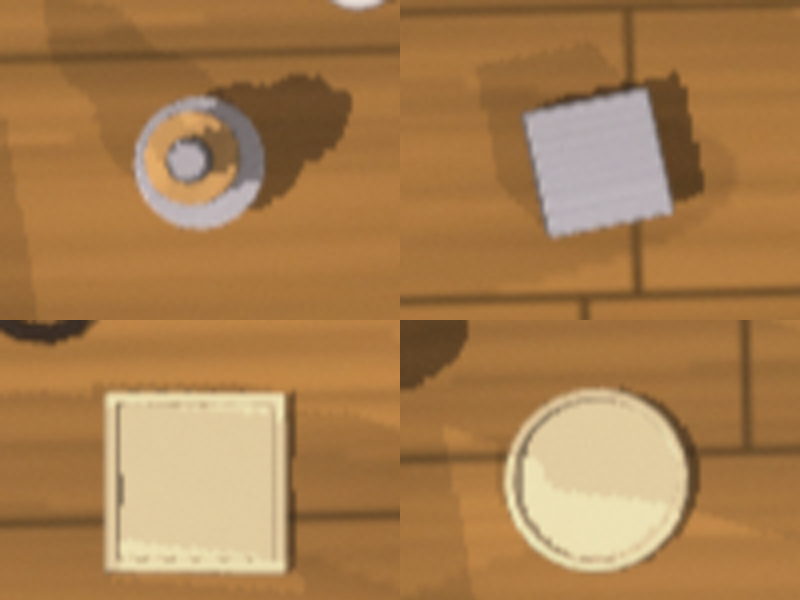

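The zoom confirms the segmentation: thimble and spool are slightly left of centre on the round tin, the square tin is turned about 10°, and the square dish is nearly axis-aligned. First I'll turn the tool to the table axes and go above the pile.

Run:
```python
from h import *
c=capture("top");print("spool top",p2w(c,(286.8,307.5),.074)); print("jar",p2w(c,(190,183),.065))
d=capture("side");im=d["color"];print("proj thimble top",w2p(d,[.469,.0765,.099]),"spool top edge",w2p(d,[.469,.0765,.074]),"base",w2p(d,[.4675,.0747,0]))
cv2.imwrite("pics/s.png",cv2.resize(im[250:340,290:410],None,fx=6,fy=6,interpolation=2)[:,:,::-1])
go([.45,-.3,.22],-90)
```

```text
spool top [0.46878817 0.07562133 0.074     ]
jar [0.71045714 0.25645059 0.065     ]
proj thimble top [347.30165218 270.48485612] spool top edge [346.95545887 281.97621224] base [347.15486174 313.7169388 ]
shift [ 0.315  -0.1851  0.0023] rz 20.672984433486207 tool y now -69.33 t 0.25
```

View pics/s.png

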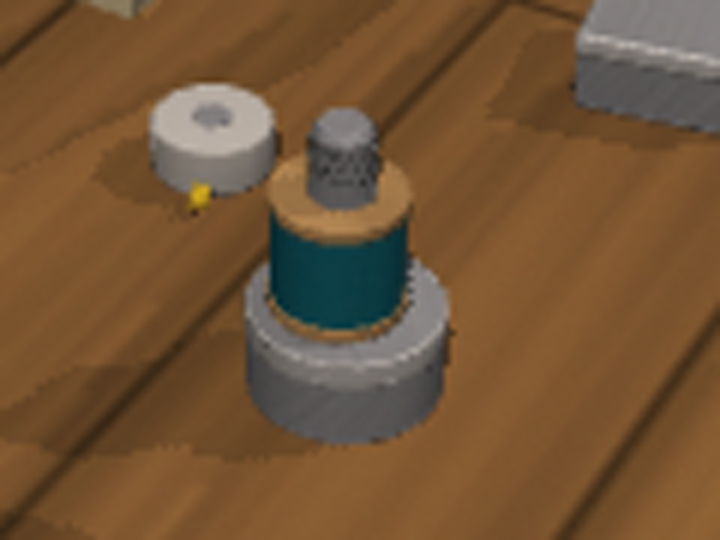

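The side crop puts the thimble top at about (347,270), which matches the projection of the top-view estimate, so the estimates agree.

The rows are not in the units I measure in: turns go in shares of 45 degrees. I convert before sending: 20.67 degrees / 45 = 0.4593.

>>> {"fn": "advance", "kwargs": {
  "ticks": [0.1,-0.06,0,0,0,0.1778,1,0.2,-0.12,0,0,0,0.3556,1,0.315,-0.185,0,0,0,0.4593,1,0.315,-0.185,0,0,0,0.4593,1,0.315,-0.185,0,0,0,0.4593,1,0.315,-0.185,0,0,0,0.4593,1,0.315,-0.185,0,0,0,0.4593,1,0.315,-0.185,0,0,0,0.4593,1,0.315,-0.185,0,0,0,0.4593,1,0.315,-0.185,0,0,0,0.4593,1,0.315,-0.185,0,0,0,0.4593,1,0.315,-0.185,0,0,0,0.4593,1]
}}

```text
time_s: 1.45
position: [0.4492, -0.302, 0.2225]
tcp_rot: [[1.0, -0.003, -0.0], [-0.003, -1.0, -0.0], [-0.0, 0.0, -1.0]]
force: [0.0, -0.7, -0.1]
opening: 1.002
grasp_force: 0.0
```

```bash
python3 -c "
from h import *
go([.469,.0763,.16],-90)"
```

```text
shift [ 0.0189 -0.3784  0.0624] rz -0.14411943839397168 tool y now -90.14 t 1.45
```

>>> {"fn": "advance", "kwargs": {
  "ticks": [0.019,-0.378,0.03,0,0,0,0.6,0.019,-0.378,0.03,0,0,0,0.6,0.019,-0.378,0.03,0,0,0,0.6,0.019,-0.378,0.03,0,0,0,0.6,0.019,-0.378,0.03,0,0,0,0.6,0.019,-0.378,0.03,0,0,0,0.6,0.019,-0.378,0.03,0,0,0,0.6,0.019,-0.378,0.06,0,0,0,0.6,0.019,-0.378,0.06,0,0,0,0.6,0.019,-0.378,0.06,0,0,0,0.6,0.019,-0.378,0.06,0,0,0,0.6,0.019,-0.378,0.06,0,0,0,0.6,0.019,-0.378,0.06,0,0,0,0.6]
}}

```text
time_s: 2.75
position: [0.4698, 0.0763, 0.1633]
tcp_rot: [[1.0, -0.002, 0.002], [-0.002, -1.0, -0.0], [0.002, 0.0, -1.0]]
force: [-0.4, -0.1, 0.7]
opening: 0.599
grasp_force: 0.0
```

Run:
```python
from h import *
go([.469,.0763,.0825],-90)
c=capture("side")["color"];t=capture("top")["color"]
cv2.imwrite("pics/a.png",np.hstack([cv2.resize(c[180:340,270:430],(400,400)),cv2.resize(t[240:360,230:350],(400,400))])[:,:,::-1])
```

```text
shift [-0.001  -0.      0.0808] rz -0.12775296868620956 tool y now -90.13 t 2.75
```

View pics/a.png

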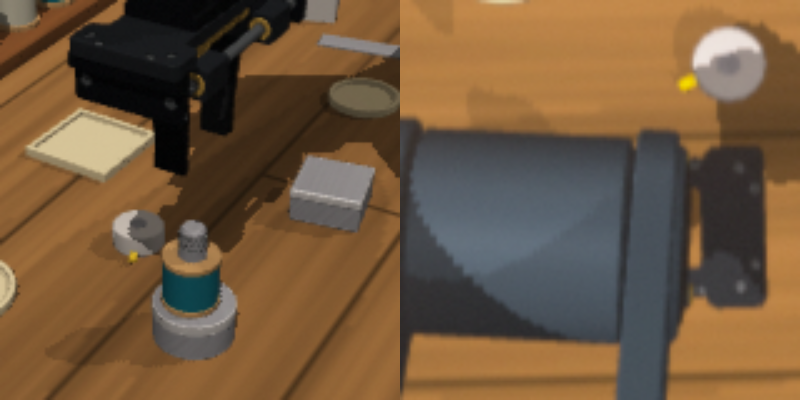

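The gripper straddles the thimble, with the fingers at about (172,165) and (217,130) in the crop and the thimble at (193,230). Descending.

>>> {"fn": "advance", "kwargs": {
  "ticks": [-0.001,0,0.04,0,0,0,0.6,-0.001,0,0.06,0,0,0,0.6,-0.001,0,0.075,0,0,0,0.6,-0.001,0,0.081,0,0,0,0.6,-0.001,0,0.081,0,0,0,0.6,-0.001,0,0.081,0,0,0,0.6,-0.001,0,0.081,0,0,0,0.6,-0.001,0,0.081,0,0,0,0.6]
}}

```text
time_s: 3.65
position: [0.4686, 0.0775, 0.0823]
tcp_rot: [[1.0, 0.0, 0.002], [0.0, -1.0, -0.0], [0.002, 0.0, -1.0]]
force: [0.7, 0.4, -0.1]
opening: 0.602
grasp_force: 0.0
```

>>> {"fn": "advance", "kwargs": {
  "ticks": [0,0,0,0,0,0,0,0,0,0,0,0,0,0,0,0,0,0,0,0,0,0,0,0,0,0,0,0,0,0,0,0,0,0,0,0,0,0,0,0,0,0,0,0,0,0,0,0,0]
}}

```text
time_s: 4.35
position: [0.4681, 0.0775, 0.0816]
tcp_rot: [[1.0, 0.0, -0.0], [0.0, -1.0, -0.0], [-0.0, 0.0, -1.0]]
force: [0.1, 0.9, 1.2]
opening: 0.229
grasp_force: 30.0
```

>>> {"fn": "advance", "kwargs": {
  "ticks": [0,0,-0.02,0,0,0,0,0,0,-0.05,0,0,0,0,0,0,-0.05,0,0,0,0,0.01,-0.04,-0.05,0,0,0,0,0.02,-0.08,-0.05,0,0,0,0,0.03,-0.12,-0.05,0,0,0,0,0.04,-0.16,-0.05,0,0,0,0,0.05,-0.2,-0.05,0,0,0,0,0.052,-0.222,-0.05,0,0,0,0,0.052,-0.222,-0.05,0,0,0,0,0.052,-0.222,-0.02,0,0,0,0,0.052,-0.222,0.01,0,0,0,0,0.052,-0.222,0.04,0,0,0,0,0.052,-0.222,0.04,0,0,0,0,0.052,-0.222,0.04,0,0,0,0,0.052,-0.222,0.04,0,0,0,0]
}}

```text
time_s: 5.95
position: [0.5211, 0.2994, 0.0428]
tcp_rot: [[1.0, -0.0, 0.002], [-0.0, -1.0, 0.001], [0.002, -0.001, -1.0]]
force: [0.2, 1.1, 0.3]
opening: 0.234
grasp_force: 30.0
```

Run:
```python
from h import *
go([.5203,.2995,.0125],-90)
c=capture("side")["color"]
cv2.imwrite("pics/b.png",cv2.resize(c[270:450,150:390],(640,480))[:,:,::-1])
```

```text
shift [-0.0008 -0.0001  0.0303] rz -0.02842202050926801 tool y now -90.03 t 5.95
```

View pics/b.png

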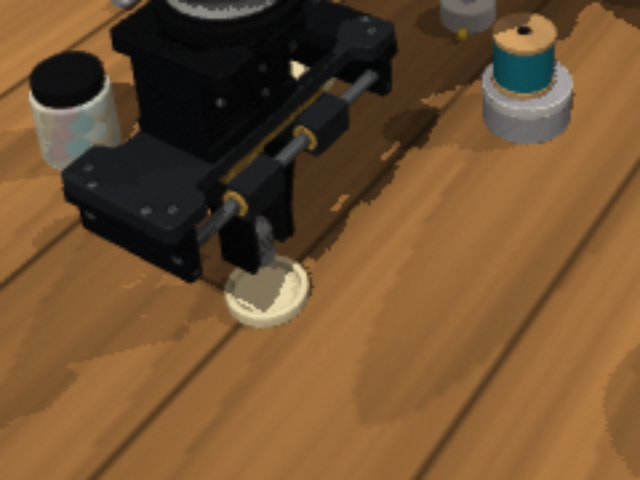

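The thimble hangs between the fingers (about (265,240)) over the small dish (265,290). Lowering.

>>> {"fn": "advance", "kwargs": {
  "ticks": [0,0,0.01,0,0,0,0,0,0,0.02,0,0,0,0,0,0,0.026,0,0,0,0,0,0,0.03,0,0,0,0,0,0,0.03,0,0,0,0,0,0,0.03,0,0,0,0,0,0,0.03,0,0,0,0]
}}

```text
time_s: 6.7
position: [0.5195, 0.2994, 0.0116]
tcp_rot: [[1.0, 0.0, -0.001], [0.0, -1.0, -0.0], [-0.001, 0.0, -1.0]]
force: [-2.2, -0.6, 4.0]
opening: 0.231
grasp_force: 30.0
```

>>> {"fn": "advance", "kwargs": {
  "ticks": [0,0,0,0,0,0,0.5,0,0,0,0,0,0,0.5,0,0,0,0,0,0,0.5,0,0,0,0,0,0,0.5,0,0,-0.02,0,0,0,0.5,0,0,-0.05,0,0,0,0.5,0,0,-0.1,0,0,0,0.8,0,0,-0.1,0,0,0,0.8,0,0,-0.1,0,0,0,0.8]
}}

```text
time_s: 7.6
position: [0.521, 0.2999, 0.113]
tcp_rot: [[1.0, 0.0, 0.003], [0.0, -1.0, 0.001], [0.003, -0.001, -1.0]]
force: [-0.0, -0.3, 0.1]
opening: 0.691
grasp_force: 0.0
```

```bash
python3 -c "
from h import *
go([.4687,.0757,.13],-90)"
```

```text
shift [-0.0523  0.2242 -0.0174] rz 0.0031873978469718622 tool y now -90.0 t 7.6
```

>>> {"fn": "advance", "kwargs": {
  "ticks": [-0.01,0.05,-0.017,0,0,0,0.8,-0.02,0.1,-0.017,0,0,0,0.8,-0.03,0.15,-0.017,0,0,0,0.8,-0.052,0.2,-0.017,0,0,0,0.8,-0.052,0.224,-0.017,0,0,0,0.8,-0.052,0.224,-0.017,0,0,0,0.8,-0.052,0.224,-0.017,0,0,0,0.8,-0.052,0.224,-0.017,0,0,0,0.8]
}}

```text
time_s: 8.4
position: [0.4679, 0.0763, 0.1279]
tcp_rot: [[1.0, 0.001, -0.001], [0.001, -1.0, 0.0], [-0.001, -0.0, -1.0]]
force: [-0.1, 0.7, -0.1]
opening: 0.801
grasp_force: 0.0
```

Run:
```python
from h import *
go([.4687,.0757,.044],-90)
c=capture("side")["color"];t=capture("top");print(p2w(t,(176,285),.009))
cv2.imwrite("pics/c.png",cv2.resize(np.hstack([c[330:420,200:300],c[230:320,300:400]]),(800,360))[:,:,::-1])
```

```text
shift [0.0009 0.0006 0.0839] rz 0.033019353244469585 tool y now -89.97 t 8.4
[0.51827931 0.29691745 0.009     ]
```

View pics/c.png

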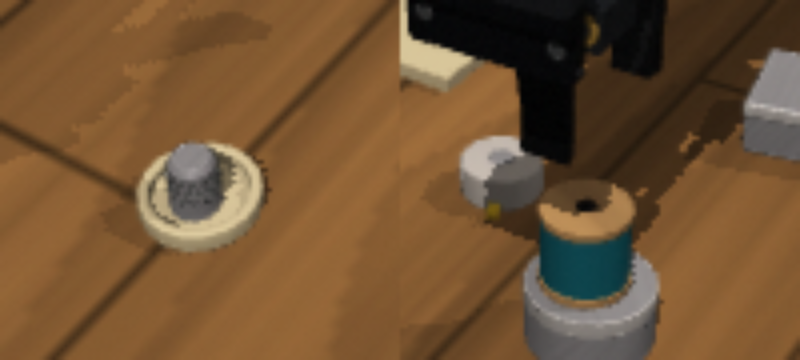

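The thimble stands upright in the small dish, at crop (195,180). The spool is between the fingers. I'll check the thimble position and grip the spool.

Run:
```python
from h import *
d=capture("side");print(p2w(d,(248.6,370),.0285),"dish",p2w(d,(250.2,378.8),.009))
```

```text
[0.51847349 0.30099076 0.0285    ] dish [0.51785255 0.30043352 0.009     ]
```

>>> {"fn": "advance", "kwargs": {
  "ticks": [0.001,0.001,0.03,0,0,0,0.8,0.001,0.001,0.06,0,0,0,0.8,0.001,0.001,0.076,0,0,0,0.8,0.001,0.001,0.083,0,0,0,0.8,0.001,0.001,0.083,0,0,0,0.8,0.001,0.001,0.083,0,0,0,0.8,0.001,0.001,0.083,0,0,0,0.8]
}}

```text
time_s: 9.25
position: [0.4698, 0.0747, 0.0464]
tcp_rot: [[1.0, 0.0, 0.002], [0.0, -1.0, -0.0], [0.002, 0.0, -1.0]]
force: [-0.3, -0.2, 0.0]
opening: 0.796
grasp_force: 0.0
```

>>> {"fn": "advance", "kwargs": {
  "ticks": [0,0,0,0,0,0,0,0,0,0,0,0,0,0,0,0,0,0,0,0,0,0,0,0,0,0,0,0,0,0,0,0,0,0,0,0,0,0,0,0,0,0,0,0,0,0,0,0,0]
}}

```text
time_s: 9.95
position: [0.4692, 0.0745, 0.0457]
tcp_rot: [[1.0, 0.0, 0.0], [0.0, -1.0, -0.0], [0.0, 0.0, -1.0]]
force: [-0.7, -0.5, 2.8]
opening: 0.497
grasp_force: 30.0
```

```bash
python3 -c "
from h import *
go([.4907,-.3328,.017],-90)"
```

```text
shift [0.0215 0.4073 0.0287] rz 0.0036635159678866103 tool y now -90.0 t 9.95
```

>>> {"fn": "advance", "kwargs": {
  "ticks": [0,0,-0.02,0,0,0,0,0,0,-0.05,0,0,0,0,0,0,-0.06,0,0,0,0,0.002,0.03,-0.06,0,0,0,0,0.004,0.07,-0.06,0,0,0,0,0.006,0.11,-0.06,0,0,0,0,0.008,0.15,-0.06,0,0,0,0,0.01,0.19,-0.06,0,0,0,0,0.012,0.23,-0.06,0,0,0,0,0.014,0.27,-0.06,0,0,0,0,0.017,0.31,-0.06,0,0,0,0,0.019,0.35,-0.06,0,0,0,0,0.021,0.39,-0.06,0,0,0,0,0.0215,0.407,-0.04,0,0,0,0,0.0215,0.407,-0.02,0,0,0,0,0.0215,0.407,0,0,0,0,0,0.0215,0.407,0,0,0,0,0,0.0215,0.407,0,0,0,0,0]
}}

```text
time_s: 11.75
position: [0.4902, -0.332, 0.0449]
tcp_rot: [[1.0, 0.0, -0.001], [0.0, -1.0, 0.001], [-0.001, -0.001, -1.0]]
force: [1.4, 0.3, 0.4]
opening: 0.498
grasp_force: 30.0
```

Run:
```python
from h import *
go([.4907,-.3328,.0177],-90)
c=capture("side")["color"]
cv2.imwrite("pics/d.png",cv2.resize(c[130:265,320:500],(640,480))[:,:,::-1])
```

```text
shift [0.0006 0.0009 0.0272] rz 0.005669408818377519 tool y now -89.99 t 11.75
```

View pics/d.png

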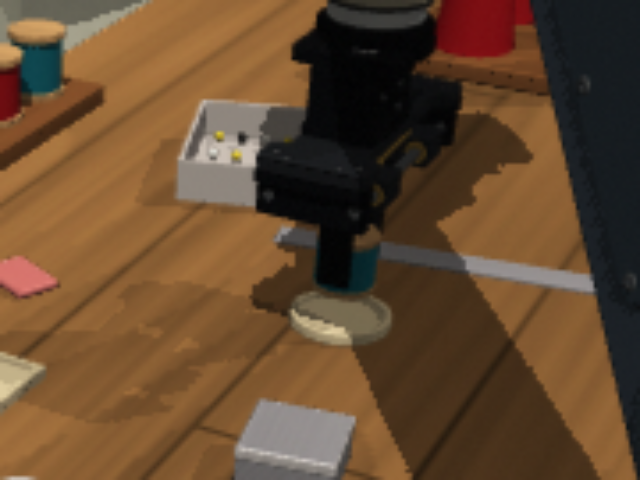

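The spool (348,265) is held upright over the medium dish (340,318). Lowering and releasing.

>>> {"fn": "advance", "kwargs": {
  "ticks": [0,0.001,0.01,0,0,0,0,0,0.001,0.02,0,0,0,0,0,0.001,0.025,0,0,0,0,0,0.001,0.027,0,0,0,0,0,0.001,0.027,0,0,0,0,0,0.001,0.027,0,0,0,0,0,0.001,0.027,0,0,0,0]
}}

```text
time_s: 12.5
position: [0.4907, -0.3336, 0.0188]
tcp_rot: [[1.0, 0.0, 0.0], [0.0, -1.0, -0.0], [0.0, 0.0, -1.0]]
force: [-0.3, 0.0, 0.1]
opening: 0.501
grasp_force: 30.0
```

>>> {"fn": "advance", "kwargs": {
  "ticks": [0,0,0,0,0,0,0.75,0,0,0,0,0,0,0.75,0,0,0,0,0,0,0.75,0,0,0,0,0,0,0.75,0,0,-0.02,0,0,0,0.75,0,0,-0.05,0,0,0,1,0,0,-0.1,0,0,0,1,0,0,-0.1,0,0,0,1,0,0,-0.1,0,0,0,1]
}}

```text
time_s: 13.4
position: [0.4912, -0.3341, 0.1201]
tcp_rot: [[1.0, 0.0, 0.002], [0.0, -1.0, -0.003], [0.002, 0.003, -1.0]]
force: [-0.4, -0.6, 0.2]
opening: 0.976
grasp_force: 0.0
```

```bash
python3 -c "
from h import *
go([.4443,-.1341,.08],-79.7)"
```

```text
shift [-0.047  -0.2001  0.0395] rz -10.293722686972174 tool y now -89.99 t 13.4
```

To row units: -10.3 degrees / 45 = -0.2289.

>>> {"fn": "advance", "kwargs": {
  "ticks": [-0.01,-0.05,0,0,0,-0.1111,1,-0.02,-0.1,0,0,0,-0.2289,1,-0.035,-0.15,0,0,0,-0.2289,1,-0.047,-0.2,0.02,0,0,-0.2289,1,-0.047,-0.2,0.04,0,0,-0.2289,1,-0.047,-0.2,0.04,0,0,-0.2289,1,-0.047,-0.2,0.04,0,0,-0.2289,1,-0.047,-0.2,0.04,0,0,-0.2289,1]
}}

```text
time_s: 14.2
position: [0.4448, -0.1349, 0.0788]
tcp_rot: [[0.984, 0.178, 0.002], [0.178, -0.984, -0.001], [0.001, 0.001, -1.0]]
force: [0.6, -0.7, 0.4]
opening: 0.998
grasp_force: 0.0
```

Run:
```python
from h import *
go([.4443,-.1341,.012],-79.7)
c=capture("side")["color"]
cv2.imwrite("pics/e.png",cv2.resize(c[180:300,340:500],(640,480))[:,:,::-1])
```

```text
shift [-0.0004 -0.001   0.0668] rz -0.05976420428827112 tool y now -79.76 t 14.2
```

View pics/e.png

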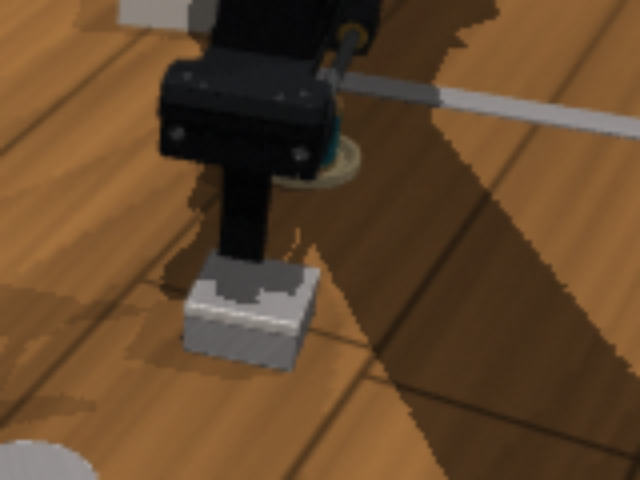

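The gripper is above the square tin (255,310 in the crop), aligned with its sides. Descending and gripping.

>>> {"fn": "advance", "kwargs": {
  "ticks": [-0.001,-0.001,0.02,0,0,0,1,-0.001,-0.001,0.04,0,0,0,1,-0.001,-0.001,0.055,0,0,0,1,-0.001,-0.001,0.065,0,0,0,1,-0.001,-0.001,0.065,0,0,0,1,-0.001,-0.001,0.065,0,0,0,1,-0.001,-0.001,0.065,0,0,0,1]
}}

```text
time_s: 14.95
position: [0.443, -0.1331, 0.0142]
tcp_rot: [[0.984, 0.179, 0.001], [0.179, -0.984, -0.001], [0.001, 0.001, -1.0]]
force: [-0.1, 0.1, 0.5]
opening: 1.001
grasp_force: 0.0
```

>>> {"fn": "advance", "kwargs": {
  "ticks": [0,0,0,0,0,0,0,0,0,0,0,0,0,0,0,0,0,0,0,0,0,0,0,0,0,0,0,0,0,0,0,0,0,0,0,0,0,0,0,0,0,0]
}}

```text
time_s: 15.55
position: [0.4431, -0.1331, 0.0138]
tcp_rot: [[0.984, 0.179, 0.002], [0.179, -0.984, -0.001], [0.001, 0.001, -1.0]]
force: [0.1, -1.8, 3.3]
opening: 0.688
grasp_force: 30.0
```

```bash
python3 -c "
from h import *
go([.6791,-.1169,.018],-91.8)"
```

```text
shift [ 0.2351  0.0263 -0.0038] rz 12.110779961107468 tool y now -79.69 t 15.55
```

To row units: 12.1 degrees / 45 = 0.2689.

>>> {"fn": "advance", "kwargs": {
  "ticks": [0,0,-0.02,0,0,0,0,0,0,-0.05,0,0,0,0,0.03,0.003,-0.05,0,0,0.0444,0,0.07,0.007,-0.05,0,0,0.0889,0,0.11,0.012,-0.05,0,0,0.1333,0,0.15,0.017,-0.05,0,0,0.1778,0,0.19,0.021,-0.05,0,0,0.2222,0,0.22,0.025,-0.05,0,0,0.2689,0,0.234,0.0265,-0.05,0,0,0.2689,0,0.234,0.0265,-0.03,0,0,0.2689,0,0.234,0.0265,-0.03,0,0,0.2689,0,0.234,0.0265,-0.03,0,0,0.2689,0,0.234,0.0265,-0.03,0,0,0.2689,0]
}}

```text
time_s: 16.85
position: [0.6769, -0.1168, 0.0437]
tcp_rot: [[0.999, -0.032, -0.001], [-0.032, -0.999, 0.0], [-0.001, -0.0, -1.0]]
force: [0.5, -0.2, -1.5]
opening: 0.681
grasp_force: 30.0
```

Run:
```python
from h import *
go([.678,-.1169,.018],-91.8)
c=capture("side")["color"];t=capture("top")["color"]
cv2.imwrite("pics/f.png",np.hstack([cv2.resize(c[160:280,240:400],(480,360)),cv2.resize(t[240:360,440:560],(320,360))])[:,:,::-1])
```

```text
shift [0.0012 0.0001 0.0257] rz -0.011950010639097286 tool y now -91.81 t 16.85
```

View pics/f.png

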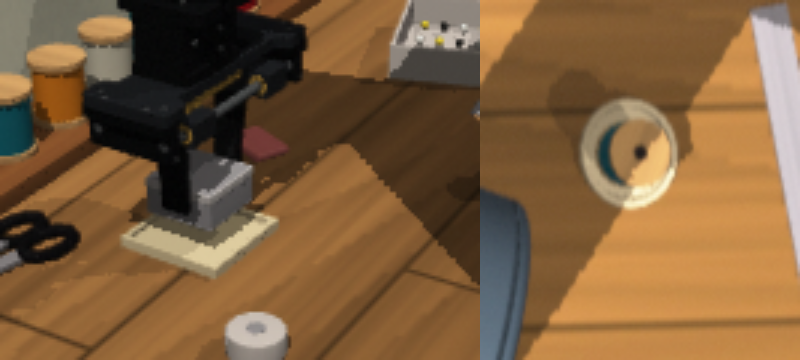

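The square tin hangs level over the square dish (200,235), and the spool stands centred in its dish on the right. Lowering and releasing.

>>> {"fn": "advance", "kwargs": {
  "ticks": [0.001,0,0.01,0,0,0,0,0.001,0,0.018,0,0,0,0,0.001,0,0.023,0,0,0,0,0.001,0,0.0255,0,0,0,0,0.001,0,0.0255,0,0,0,0,0.001,0,0.0255,0,0,0,0,0.001,0,0.0255,0,0,0,0]
}}

```text
time_s: 17.65
position: [0.6776, -0.1167, 0.0188]
tcp_rot: [[1.0, -0.031, -0.002], [-0.031, -1.0, 0.001], [-0.002, -0.0, -1.0]]
force: [-2.9, 1.1, 5.7]
opening: 0.69
grasp_force: 30.0
```

>>> {"fn": "advance", "kwargs": {
  "ticks": [0,0,0,0,0,0,1,0,0,0,0,0,0,1,0,0,0,0,0,0,1,0,0,0,0,0,0,1,0,0,0,0,0,0,1,0,0,-0.03,0,0,0,1,0,0,-0.07,0,0,0,1,0,0,-0.07,0,0,0,1,0,0,-0.07,0,0,0,1]
}}

```text
time_s: 18.55
position: [0.6791, -0.1171, 0.0894]
tcp_rot: [[1.0, -0.031, 0.003], [-0.031, -1.0, -0.001], [0.003, 0.001, -1.0]]
force: [0.5, 0.2, 0.0]
opening: 1.001
grasp_force: 0.0
```

Run:
```python
from h import *
go([.467,.0748,.075],-90)
```

```text
shift [-0.2181 -0.1852  0.0137] rz -1.793603039337441 tool y now -91.79 t 18.55
```

To row units: -1.8 degrees / 45 = -0.04.

>>> {"fn": "advance", "kwargs": {
  "ticks": [-0.04,-0.03,0,0,0,-0.04,1,-0.08,-0.06,0,0,0,-0.04,1,-0.11,-0.09,0,0,0,-0.04,1,-0.14,-0.12,0,0,0,-0.04,1,-0.18,-0.15,0,0,0,-0.04,1,-0.218,-0.185,0,0,0,-0.04,1,-0.218,-0.185,0.014,0,0,-0.04,1,-0.218,-0.185,0.014,0,0,-0.04,1,-0.218,-0.185,0.014,0,0,-0.04,1,-0.218,-0.185,0.014,0,0,-0.04,1]
}}

```text
time_s: 19.55
position: [0.4676, 0.0742, 0.0739]
tcp_rot: [[1.0, -0.001, 0.001], [-0.001, -1.0, -0.0], [0.001, 0.0, -1.0]]
force: [-0.3, 0.9, 0.4]
opening: 1.003
grasp_force: 0.0
```

Run:
```python
from h import *
d=capture("side");im=d["color"]
print("expected tin top",w2p(d,[.467,.0748,.032]))
go([.467,.0748,.0135],-90)
cv2.imwrite("pics/g.png",np.hstack([cv2.resize(im[180:270,260:380],(400,300)),cv2.resize(im[240:330,290:410],(400,300))])[:,:,::-1])
```

```text
expected tin top [347.797605   300.35038058]
shift [-0.0007 -0.0007  0.0606] rz -0.07042862751126222 tool y now -90.07 t 19.6
```

View pics/g.png

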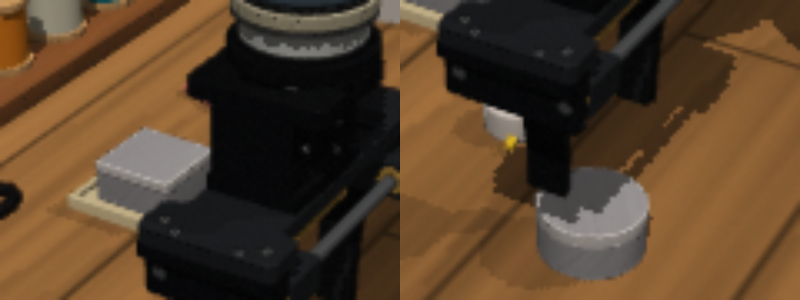

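The square tin sits flat in its dish. The round tin's top is at about (348,301), as expected. Descending.

>>> {"fn": "advance", "kwargs": {
  "ticks": [-0.001,-0.001,0.02,0,0,0,1,-0.001,-0.001,0.04,0,0,0,1,-0.001,-0.001,0.055,0,0,0,1,-0.001,-0.001,0.06,0,0,0,1,-0.001,-0.001,0.06,0,0,0,1,-0.001,-0.001,0.06,0,0,0,1,-0.001,-0.001,0.06,0,0,0,1]
}}

```text
time_s: 20.3
position: [0.466, 0.0757, 0.0148]
tcp_rot: [[1.0, -0.0, 0.002], [-0.0, -1.0, -0.0], [0.002, 0.0, -1.0]]
force: [0.3, 0.3, -0.3]
opening: 0.999
grasp_force: 0.0
```

>>> {"fn": "advance", "kwargs": {
  "ticks": [0,0,0,0,0,0,0,0,0,0,0,0,0,0,0,0,0,0,0,0,0,0,0,0,0,0,0,0,0,0,0,0,0,0,0,0,0,0,0,0,0,0]
}}

```text
time_s: 20.9
position: [0.4655, 0.0757, 0.0143]
tcp_rot: [[1.0, 0.0, 0.001], [0.0, -1.0, -0.0], [0.001, 0.0, -1.0]]
force: [-0.8, -2.3, 3.6]
opening: 0.702
grasp_force: 30.0
```

```bash
python3 -c "
from h import *
go([.6484,.128,.018],-90)"
```

```text
shift [ 0.1829 -0.0523 -0.0036] rz 0.021117419804653537 tool y now -89.98 t 20.9
```

>>> {"fn": "advance", "kwargs": {
  "ticks": [0,0,-0.02,0,0,0,0,0,0,-0.05,0,0,0,0,0.03,-0.01,-0.05,0,0,0,0,0.06,-0.02,-0.05,0,0,0,0,0.1,-0.03,-0.05,0,0,0,0,0.14,-0.04,-0.05,0,0,0,0,0.17,-0.05,-0.05,0,0,0,0,0.182,-0.052,-0.05,0,0,0,0,0.182,-0.052,-0.03,0,0,0,0,0.182,-0.052,-0.03,0,0,0,0,0.182,-0.052,-0.03,0,0,0,0,0.182,-0.052,-0.03,0,0,0,0]
}}

```text
time_s: 22.1
position: [0.6469, 0.1279, 0.0442]
tcp_rot: [[1.0, -0.0, -0.0], [-0.0, -1.0, 0.0], [-0.0, -0.0, -1.0]]
force: [-0.2, 0.5, -1.9]
opening: 0.702
grasp_force: 30.0
```

Run:
```python
from h import *
go([.6475,.128,.0183],-90)
c=capture("side")["color"]
cv2.imwrite("pics/i.png",cv2.resize(c[220:340,150:310],(640,480))[:,:,::-1])
```

```text
shift [ 0.0006 -0.0001  0.0259] rz -0.004154890707496861 tool y now -90.0 t 22.1
```

View pics/i.png

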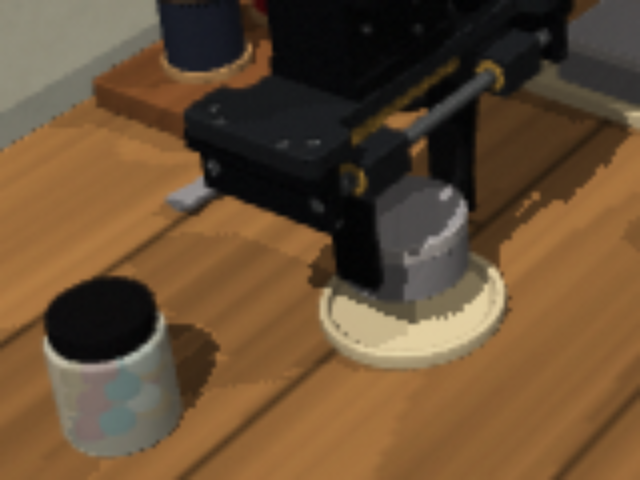

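The round tin is level over the large dish (413,310), well clear of the jar. Lowering, releasing and retreating.

>>> {"fn": "advance", "kwargs": {
  "ticks": [0.001,0,0.01,0,0,0,0,0.001,0,0.018,0,0,0,0,0.001,0,0.023,0,0,0,0,0.001,0,0.0255,0,0,0,0,0.001,0,0.0255,0,0,0,0,0.001,0,0.0255,0,0,0,0,0.001,0,0.0255,0,0,0,0]
}}

```text
time_s: 22.85
position: [0.6484, 0.1279, 0.0184]
tcp_rot: [[1.0, 0.0, 0.0], [0.0, -1.0, 0.0], [0.0, -0.0, -1.0]]
force: [0.1, -0.3, -1.1]
opening: 0.703
grasp_force: 30.0
```

>>> {"fn": "advance", "kwargs": {
  "ticks": [0,0,0,0,0,0,1,0,0,0,0,0,0,1,0,0,0,0,0,0,1,0,0,0,0,0,0,1,0,0,0,0,0,0,1,0,0,-0.03,0,0,0,1,0,0,-0.07,0,0,0,1,0,0,-0.12,0,0,0,1,-0.04,0.03,-0.14,0,0,0,1,-0.08,0.07,-0.14,0,0,0,1,-0.12,0.11,-0.14,0,0,0,1,-0.16,0.15,-0.14,0,0,0,1,-0.2,0.19,-0.14,0,0,0,1,-0.23,0.23,-0.14,0,0,0,1,-0.25,0.26,-0.14,0,0,0,1,-0.25,0.3,-0.14,0,0,0,1,-0.25,0.3,-0.14,0,0,0,1,-0.25,0.3,-0.14,0,0,0,1]
}}

```text
time_s: 24.65
position: [0.3983, -0.1737, 0.1588]
tcp_rot: [[1.0, -0.004, 0.001], [-0.004, -1.0, -0.0], [0.001, 0.0, -1.0]]
force: [-0.6, -0.0, 0.3]
opening: 1.001
grasp_force: 0.0
```

Run:
```python
from h import *
cv2.imwrite("pics/t.png",cv2.resize(capture("top")["color"][120:360,130:540],(800,468))[:,:,::-1])
cv2.imwrite("pics/u.png",capture("side")["color"][150:450,120:480,::-1])
```

```text
(no output)
```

View pics/t.png

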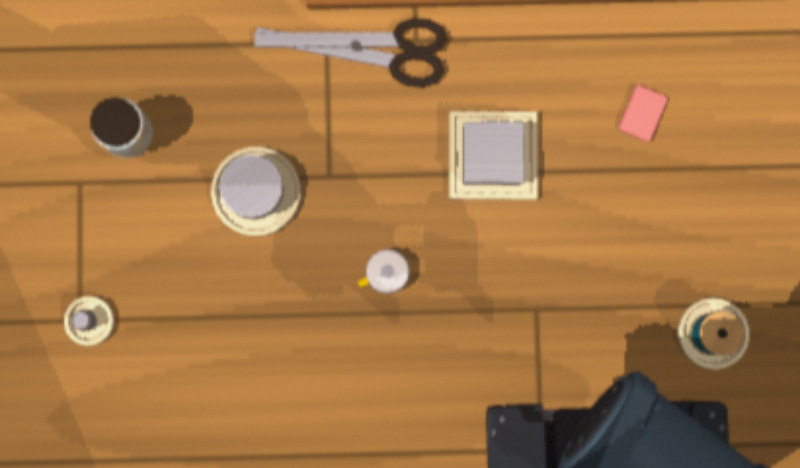

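View pics/u.png

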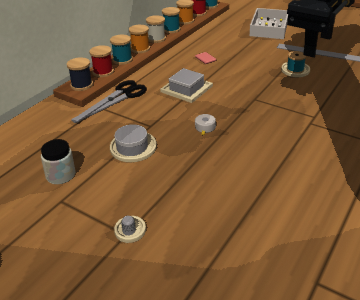

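Everything stands in its own dish (crop: round tin (251,186), square tin (493,153), spool (722,333), thimble (84,320)). A numeric check, then hand-in if it's good.

Run:
```python
from h import *
c=capture("top");ok=True
for n,u,v,z,d in(("rt",251,186,.036,(.6484,.128)),("sq",493,153,.036,(.679,-.1169)),("sp",722,333,.046,(.4907,-.3328)),("th",84,320,.027,(.5203,.2995))):
    p=p2w(c,(130+u/1.951,120+v/1.95),z)[:2];e=np.hypot(*(p-d));ok&=e<.008;print(n,p.round(4),e.round(4))
if ok: print(bot.hand_in())
```

```text
rt [0.6488 0.129 ] 0.0011
sq [ 0.6761 -0.1143] 0.0039
sp [ 0.4899 -0.3318] 0.0013
th [0.5195 0.2984] 0.0013
the job is handed in; nothing more can be done
None
```

The square tin, round tin, spool and thimble each stand upright and released in their own dish, about 1–4 mm from centre by the last top-camera check. The jar and tape measure weren't touched. I handed the job in at about 25 s; no verdict was returned.

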